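# Unbolt the punch chest and hold its lid half open

## Task

Draw the sliding bolt on the front of the wooden punch chest all the way out to its end stop, then raise the lid, which has a bar handle at its front, and hold it open at 45 degrees so that I can pick out a punch. The lid has no stay and falls shut by itself: finish while still holding it there with the gripper, steady, and do not let go. Leave the hammer, the copper dish and the two loose punches where they lie.

Things in the scene. Friction and masses are not known exactly. Their poses are not given: they have to be found in the camera images.
- chest: long low wooden chest of punches, 200 (x) by 460 (y) by 100 mm high without its lid, 12 mm walls, fixed to the bench. Origin: centre of its underside, on the work surface. Axes: x from the front (bolt, bar handle; faces the robot) to the back (hinge), y along the front towards the bolt end, z up. It may stand turned by up to 0.3 rad either way.
- lid (a joint): opening angle of the lid, rad: 0 shut, 0.785 is 45 degrees, 1.9 most. Flat wooden lid, 200 by 460 by 12 mm, about 0.6 kg; shut, its top is 112 mm above the work surface. Free hinge along the chest's back upper edge: let go, it falls shut (beyond about 90 degrees, open). The bolt really blocks it until drawn by about 40 mm.
- lid_axis (a point): point on the hinge line, level with the middle of the bar handle: 106 mm above the work surface, 100 mm behind the chest's origin (its +x) and 40 mm to its -y.
- lid_bar (a point): middle of the lid's bar handle: round steel bar, 12 mm thick, 120 mm long, parallel to the hinge and 245 mm from it, 45 mm in front of the lid's front edge in the lid's plane, with a 12 mm arm to the lid at each end. Shut: 106 mm above the work surface, nothing beneath; take it from above, a finger each side. It turns between the fingers, so the gripper can stay upright as the lid swings.
- bolt (a joint): how far the bolt is drawn, m: starts at 0 to 0.015 (lid locked), 0.060 at the end stop (fully drawn). It slides along the chest's +y, away from the bar handle, with 2 to 3 N of friction, and stays where it is left.
- bolt_knob (a point): centre of the top of the bolt's upright round steel knob, 16 mm thick, 162 mm above the work surface, 18 mm in front of the lid's front edge. The knob stands 44 mm above the bolt's two guides and 50 mm above the lid's top; its upper 35 mm can be taken from above with the fingers any way round. It moves with the bolt.
- hammer: ball hammer with wooden handle, 280 mm long, lying beside the chest; leave alone. Origin: under the middle of its length.
- dish: shallow copper dish, 176 mm across, 18 mm high, lying beside the chest; leave alone. Origin: centre of its underside.
- punch_a: loose square steel punch, 100 by 12 by 12 mm, lying in front of one end of the chest; leave alone. Origin: centre of its underside.
- punch_b: loose square steel punch, 80 by 12 by 12 mm, lying in front of one end of the chest; leave alone. Origin: centre of its underside.

How it is judged:
By the outcome, as a careful person would: the job done as asked, in the order asked, and still so for the second after the job is handed in, while the arm keeps its last pose, push and grip.
It also fails if it takes over 48 s, if anything falls off the work surface, if the arm or the gripper's body presses on something with over 40 N, if the wrist force passes 120 N, or if a joint passes its speed limit or range.

## Robot

A 6-joint arm with a two-finger parallel gripper is mounted at the origin on the work surface. World frame = base frame: x ahead of the robot, y to its left, z up, the work surface at z = 0. Lengths are in m, angles in rad, forces in N, time in s.
With the tool pointing down it reaches from about 0.375 to 0.925 m from the base axis. Payload 5.7 kg.
Tool frame: the origin (TCP) lies midway between the tips of the shut fingers; the grasp point (between the pads) lies 19 mm behind it; z points along the fingers, x is the direction in which the jaws open and shut, and the axes are right-handed (so a half turn about z gives the same grasp; the last joint's range is limited). The gripper opens to 88 mm and grips with 3 to 60 N. Pads are 20 mm wide; open, the fingers measure 115 mm over their backs; the gripper's body (75 mm by 178 mm) begins 61 mm behind the grasp point.
Start: joints at [-1.249, 0.359, 1.51, -0, 1.272, -0.115], TCP at [0.254, -0.544, 0.223] pointing down, gripper open.
Joint ranges: [-2.97, 2.97], [-1.01, 2.36], [0.21, 2.38], [-0.96, 4.11], [0.2, 2.71], [-2.98, 2.98]. Speed limits (rad/s): [2.39, 2.39, 3.14, 3.14, 3.14, 3.14].

## Interface

Orientations are given as a unit quaternion [x, y, z, w].
In Python, from bench import move_ptp, servo_line, goto_joints, move_gripper, sleep, inverse_kinematics, capture, PlanningError, close_job, spot_in, silhouettes, current_clock, current_joint_pos, current_qvel, current_joint_torque, current_position, current_orientation, current_force, current_torque, current_finger_gap gives the robot as it stands. Calls block until the motion is done:
- move_ptp(position, orientation): joint-space move of the TCP to a pose.
- servo_line(position, orientation=None, rate=0.15, contact_N=None): straight line of the TCP; orientation=None keeps the orientation; rate is the mean speed in m/s. With contact_N (N) it stops when the force on the tool has changed by that much, and returns True; else False.
- goto_joints(angles): joint-space move.
- move_gripper(opening): finger opening in m; the grip force is fixed at half the most; returns when the fingers have stopped.
- sleep(seconds).
- inverse_kinematics(position, orientation): joint angles nearest the present ones, or None.
- capture(name): name is "scene" or "side" or "wrist"; returns a dict with "image" (400x640x3 uint8, blue, green, red), "range_z" (400x640 float32, m along the optical axis (not along the pixel's ray), 0 where there is no reading), "intrinsics" (3x3 intrinsics, pixels), "R" (3x3) and "t" (3): a world point X has camera coordinates R X + t. Camera axes: x right, y down, z forward; pixel columns grow to the right and rows downward; lengths in m; the calibration is good to about 2 mm. A picture is of the moment at which its call begins.
A pose or a line that the arm cannot do raises PlanningError and nothing moves.
- close_job(): hands the job in, once; it reports no verdict.
Trained networks look in the newest picture that a camera, given by its name, has taken for a name from the list of things; names that differ only in an ending like _2 or _b are one class to them, and where a whole thing is asked for, a point or a joint stands for the part that bears it (a point fixed in the world has none). Each returns a list of dicts, best first, with "conf" (0 to 1); they miss things now and then, are a little off and sometimes report something else, mostly with a low value. They report only what shows in the picture. A call takes as long as a camera call.
- spot_in(camera, query): "xy" ([column, row] in pixels, amid what is visible of it).
- silhouettes(camera, query): "region" (400x640 bool, what is visible of it) and "xy" ([column, row] in pixels, amid what is visible of it).
Readings, each from a call of its own:
- current_clock(): time.
- current_joint_pos(): joint angles.
- current_qvel(): joint speeds.
- current_joint_torque(): joint torques, N m.
- current_position(): TCP position.
- current_orientation(): TCP orientation.
- current_force(): force on the tool from outside, world axes, zero at the start.
- current_torque(): the same for the moment, N m.
- current_finger_gap(): finger opening in m.
Only numpy, scipy, OpenCV 4.12 (cv2) and the standard library are available. Lean on these libraries where they do the work, as an engineer would, in place of code of your own. Each camera call takes 0.05 s, during which the arm holds its last target. There are 200 camera calls.

## Working session

There is one attempt and no reset: what is moved stays moved. The work goes in short steps, each a Python script; the robot and the scene stay as the last script left them, time stands still between calls to the robot, and variables do not carry over. Pictures are saved under pics/ and viewed, about 8 in all and at most 12, crops included, and the job is handed in when it is done.

```bash
mkdir -p pics
cat > h.py <<'E'
import numpy as np, cv2
from bench import *
def world(c,px,z=None):
    K,R,t=c["intrinsics"],c["R"],c["t"]; u,v=px
    r=np.linalg.inv(K)@[u,v,1.]
    o=-R.T@t; d=R.T@r
    if z is None:
        return o+d*c["range_z"][int(round(v)),int(round(u))]
    return o+d*(z-o[2])/d[2]
def cloud(c,m):
    K,R,t=c["intrinsics"],c["R"],c["t"]
    m=m&(c["range_z"]>0); v,u=np.nonzero(m); z=c["range_z"][m]
    P=(np.linalg.inv(K)@np.vstack([u,v,np.ones_like(u)]))*z
    return (R.T@(P-np.array(t)[:,None])).T
E
python3 - <<'E'
from h import *
ims=[]
for n in ["scene","side"]:
    c=capture(n); cv2.imwrite(f"pics/{n}0.png",c["image"])
    print(n,"cam at",-c["R"].T@c["t"])
    for q in ["chest","lid_bar","bolt_knob"]:
        for d in silhouettes(n,q)[:2]:
            P=cloud(c,d["region"]); print(q,round(d["conf"],2),d["xy"],d["region"].sum(),np.median(P,0).round(3),P.min(0).round(3),P.max(0).round(3))
        for d in spot_in(n,q)[:2]: print("  spot",d)
    m=np.ones((400,640),bool);P=cloud(c,m)
    k=(abs(P[:,2]-.112)<.006)&(P[:,0]>.2)
    Q=P[k]; print("lidplane",len(Q),cv2.minAreaRect(Q[:,:2].astype(np.float32)))
print(current_clock(),current_orientation(),current_force())
E
```

```text
scene cam at [ 1.49293503 -0.31601881  1.42801951]
chest 0.66 [305.7, 230.1] 9845 [ 0.639 -0.081  0.109] [ 0.363 -0.309 -0.01 ] [0.714 0.195 0.164]
  spot {'xy': [306.7, 230.9], 'conf': 0.97}
lid_bar 0.93 [300.6, 229.2] 7271 [ 0.613 -0.086  0.11 ] [ 0.397 -0.308 -0.005] [0.713 0.193 0.126]
  spot {'xy': [303.0, 230.3], 'conf': 0.91}
bolt_knob 0.61 [331.3, 185.9] 67 [0.493 0.054 0.132] [ 0.396  0.041 -0.004] [0.498 0.103 0.162]
lidplane 6693 ((0.6393793225288391, -0.25554054975509644), (0.3162478506565094, 0.8557794094085693), 13.013846397399902)
side cam at [0.41828295 1.22645972 1.29457512]
chest 0.83 [307.3, 206.1] 7649 [0.595 0.018 0.111] [ 0.455 -0.464 -0.009] [0.738 0.161 0.168]
chest 0.74 [308.0, 195.9] 5786 [ 0.601 -0.042  0.112] [ 0.455 -0.452 -0.002] [0.738 0.161 0.127]
  spot {'xy': [305.6, 206.1], 'conf': 0.68}
lid_bar 0.96 [306.3, 194.3] 5929 [ 0.6   -0.044  0.112] [ 0.455 -0.462 -0.007] [0.738 0.161 0.164]
  spot {'xy': [307.4, 193.3], 'conf': 0.55}
bolt_knob 0.53 [341.5, 214.7] 79 [0.487 0.061 0.135] [0.48  0.054 0.101] [0.494 0.095 0.168]
  spot {'xy': [340.9, 216.1], 'conf': 0.41}
lidplane 6275 ((0.9325245022773743, -0.7738667726516724), (1.8478057384490967, 1.3729090690612793), 88.25878143310547)
0.7 [ 8.43519787e-01 -5.37098099e-01 -1.48745370e-05  4.27278555e-06] [ 0.09325878 -0.48304294  0.6376825 ]
```

View pics/scene0.png

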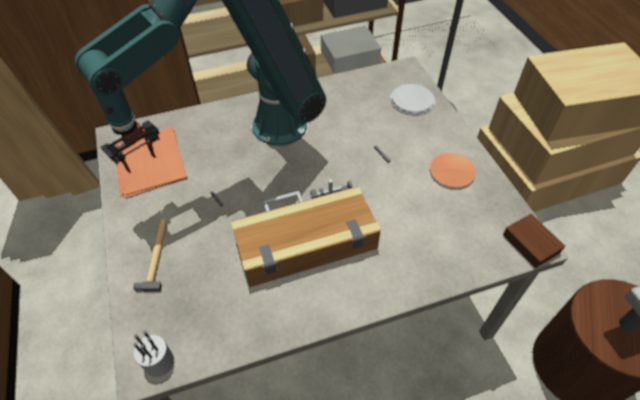

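View pics/side0.png

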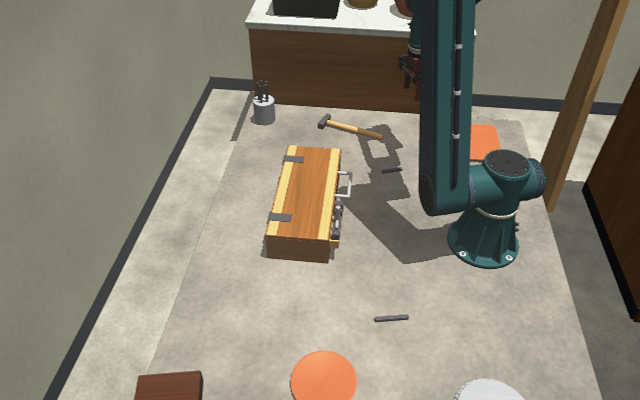

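Run:
```python
from h import *
for n in ["scene","side"]:
    c=capture(n)
    reg=max(silhouettes(n,"lid"),key=lambda d:d["conf"])["region"]
    z=np.zeros((400,640),np.uint8)
    m=np.ones((400,640),bool)
    P=cloud(c,m&(c["range_z"]>0)); full=c["range_z"]>0
    z[full]=((abs(P[:,2]-.111)<.006)&(abs(P[:,0]-.6)<.25)&(abs(P[:,1]+.06)<.4)).astype(np.uint8)
    z=cv2.morphologyEx(z,cv2.MORPH_OPEN,np.ones((5,5),np.uint8))
    k,l,s,_=cv2.connectedComponentsWithStats(z); i=1+np.argmax(s[1:,4])
    Q=cloud(c,l==i); print(n,"lid",len(Q),cv2.minAreaRect(Q[:,:2].astype(np.float32)),Q[:,2].mean())
    K=P[(P[:,2]>.135)&(P[:,2]<.18)&(abs(P[:,0]-.49)<.06)&(abs(P[:,1]-.06)<.08)]
    print("knob",len(K),np.median(K,0),K.min(0),K.max(0))
    # bar: z .095-.12 in front of the lid
    np.save(n+"Q.npy",Q); np.save(n+"P.npy",P)
```

```text
scene lid 4361 ((0.609711229801178, -0.07889673113822937), (0.20518635213375092, 0.45844200253486633), 0.8620834946632385) 0.11068371710761989
knob 35 [0.49250525 0.05281655 0.15364494] [0.48064551 0.04450104 0.13601203] [0.50113209 0.06132534 0.16440652]
side lid 3668 ((0.6018896698951721, -0.07260416448116302), (0.46292591094970703, 0.1931338906288147), 89.94635009765625) 0.11168319556048795
knob 45 [0.48690864 0.06010205 0.15271681] [0.48034545 0.04523616 0.13521031] [0.49445206 0.06593405 0.16464867]
```

Both views show the chest nearly square to the robot. In the scene view the bar is near (285,200) and the knob near (331,187). In the side view the bar is near (345,185) and the knob near (341,215). The lid rectangles fit 200 x 460 mm and their height is right, so I'll take a closer look with the wrist camera.

Run:
```python
from h import *
move_ptp([.47,-.03,.36],[.70711,-.70711,0,0])
c=capture("wrist"); cv2.imwrite("pics/w1.png",c["image"])
print(-c["R"].T@c["t"],current_clock(),current_joint_pos())
P=cloud(c,np.ones((400,640),bool)); np.save("w1.npy",P)
K=P[(P[:,2]>.14)&(P[:,2]<.18)&(abs(P[:,0]-.49)<.05)&(abs(P[:,1]-.06)<.08)]
if len(K): print("knob",len(K),np.median(K,0),K.min(0),K.max(0))
T=K[K[:,2]>.157]; print("top",len(T),T.mean(0),T.min(0),T.max(0))
B=P[(abs(P[:,2]-.106)<.012)&(P[:,0]>.44)&(P[:,0]<.475)&(P[:,1]<.0)&(P[:,1]>-.25)]
print("bar",len(B),B.mean(0),B.min(0),B.max(0),np.polyfit(B[:,1],B[:,0],1))
L=P[(abs(P[:,2]-.112)<.005)&(P[:,0]>.5)]
ys=np.arange(-.26,.12,.02); e=[]
for y in ys:
    s=L[abs(L[:,1]-y)<.01]
    if len(s)>20: e.append((y,np.percentile(s[:,0],1)))
print(np.round(e,4).tolist())
```

```text
[ 0.55125726 -0.03027779  0.5231046 ] 3.0167 [-2.11717330e-01  6.41516873e-02  1.56023957e+00 -2.33477092e-04
  1.51760301e+00  1.35996554e+00]
knob 166 [0.48816403 0.05372056 0.16292153] [0.47878256 0.04768527 0.1408155 ] [0.49455371 0.06276929 0.16487424]
top 128 [0.48730658 0.05498204 0.16290527] [0.47878256 0.04789963 0.15735764] [0.4943864  0.06276929 0.16487424]
bar 801 [ 0.46205172 -0.11524141  0.1122088 ] [ 0.45485295 -0.18075478  0.10674115] [ 0.47497902 -0.01572619  0.11564419] [0.00064697 0.46212627]
[[-0.26, 0.5079], [-0.24, 0.5079], [-0.22, 0.5079], [-0.2, 0.5079], [-0.18, 0.5037], [-0.16, 0.5079], [-0.14, 0.5079], [-0.12, 0.5078], [-0.1, 0.5066], [-0.08, 0.5065], [-0.06, 0.5037], [-0.04, 0.5066], [-0.02, 0.5066], [-0.0, 0.5065], [0.02, 0.5066], [0.04, 0.5065], [0.06, 0.5066], [0.08, 0.5066], [0.1, 0.5065]]
```

View pics/w1.png

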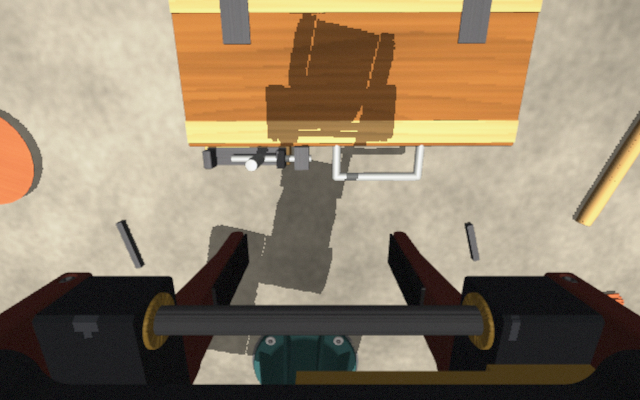

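The wrist view shows the knob top at (251,165), its guides at cols 208 to 302, and the bar from (337,176) to (418,176). Chest yaw is about 0. All points match the given geometry, so I'll grip and draw the bolt.

Run:
```python
from h import *
q=[.70711,-.70711,0,0]
move_gripper(.06)
move_ptp([.488,.055,.20],q)
print(servo_line([.488,.055,.131],q,rate=.1,contact_N=10))
move_gripper(0); print("gap",current_finger_gap(),current_position(),current_force())
print(servo_line([.488,.130,.131],q,rate=.04,contact_N=14))
p=current_position();print(p,current_force(),current_finger_gap(),current_clock())
c=capture("wrist"); cv2.imwrite("pics/w2.png",c["image"])
```

```text
False
gap 0.015376428916324148 [0.48798031 0.05495989 0.13101143] [-0.36645968 -0.19483573  0.46583161]
True
[0.48791365 0.10820229 0.13099253] [-0.35683169 -4.65666175  4.41651612] 0.015305099712350547 7.2667
```

View pics/w2.png

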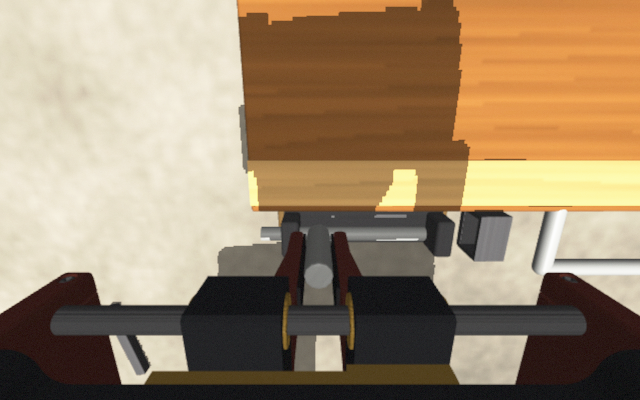

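The bolt moved 53 mm before the force rose, which is plausible for the end stop. I'll push a bit harder to confirm, then release and look from above.

Run:
```python
from h import *
q=[.70711,-.70711,0,0]
print(servo_line([.488,.130,.131],q,rate=.04,contact_N=22))
p=current_position();print(p,current_force(),current_finger_gap())
move_gripper(.06); p=current_position()
servo_line([.488,p[1],.21],q,rate=.15)
move_ptp([.47,-.03,.36],q)
c=capture("wrist"); cv2.imwrite("pics/w3.png",c["image"])
P=cloud(c,np.ones((400,640),bool))
T=P[(P[:,2]>.157)&(P[:,2]<.18)&(abs(P[:,0]-.49)<.03)&(abs(P[:,1]-.09)<.08)]
print("knob top",len(T),T.mean(0))
B=P[(P[:,2]>.105)&(P[:,2]<.118)&(P[:,0]>.44)&(P[:,0]<.48)&(P[:,1]<-.07)&(P[:,1]>-.16)]
print("bar",len(B),B.mean(0),B.min(0),B.max(0),np.polyfit(B[:,1],B[:,0],1),current_clock())
```

```text
True
[0.48792238 0.10819287 0.13099734] [-0.51002896 -3.69867553  4.80044617] 0.01542686435963697
knob top 133 [0.48695987 0.10794157 0.16280304]
bar 488 [ 0.46139146 -0.11516625  0.11198922] [ 0.45582416 -0.15988669  0.10678639] [ 0.46617102 -0.07076983  0.11581042] [-0.00123415  0.46124932] 9.9917
```

View pics/w3.png

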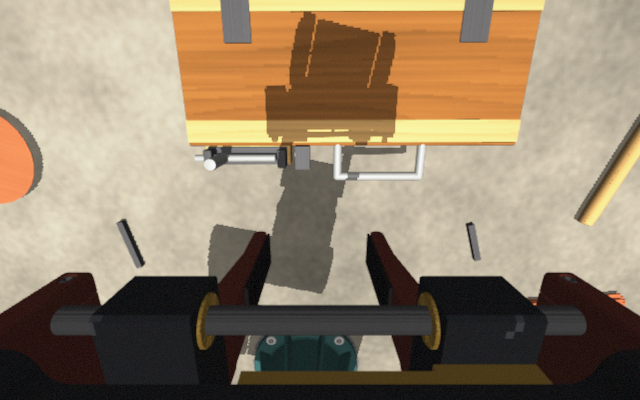

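The bolt did not move under the harder push, and the knob is now at y=0.108, so it is at its end stop. The picture shows the knob at (209,164) and the keeper at col 302 clear of the bolt. Next, the bar.

Run:
```python
from h import *
q=[1,0,0,0]; y=-.115; x0=.4613; r=.245; hx=x0+r
move_gripper(.04)
move_ptp([x0,y,.18],q)
print(servo_line([x0,y,.087],q,rate=.1,contact_N=10))
move_gripper(0); print("gap",current_finger_gap(),current_position(),current_force())
F=[]
for a in np.radians(np.linspace(5,45,9)):
    if servo_line([hx-r*np.cos(a),y,.087+r*np.sin(a)],q,rate=.08,contact_N=30): print("contact at",np.degrees(a)); break
    F.append(np.round(current_force(),1).tolist())
print(F,current_finger_gap(),current_position(),current_clock())
sleep(.5)
for n in ["scene","side"]:
    c=capture(n); cv2.imwrite(f"pics/{n}1.png",c["image"])
    P=cloud(c,np.ones((400,640),bool))
    L=P[(P[:,0]>.54)&(P[:,0]<.72)&(P[:,1]>.0)&(P[:,1]<.14)&(P[:,2]>.125)]
    if n=="side": L=P[(P[:,0]>.54)&(P[:,0]<.69)&(((P[:,1]>0)&(P[:,1]<.14))|((P[:,1]>-.29)&(P[:,1]<-.2)))&(P[:,2]>.125)]
    s=np.polyfit(L[:,0],L[:,2],1); print(n,len(L),"angle",np.degrees(np.arctan(-s[0])),"resid",np.std(L[:,2]-np.polyval(s,L[:,0])))
print(current_force(),current_finger_gap())
```

```text
False
gap 0.011430497000504065 [ 0.4603666  -0.11499731  0.08712885] [-3.91771708 -0.29544833  6.1018263 ]
[[-3.7, -3.1, -2.1], [-4.6, -3.2, -1.5], [-5.6, -3.2, -0.8], [-5.8, -3.3, -0.9], [-7.9, -2.6, 0.9], [-10.2, -2.9, 2.6], [-12.0, -2.9, 5.6], [-13.8, -3.7, 7.4], [-17.8, -2.1, 13.2]] 0.011206676952168832 [ 0.52857855 -0.11492276  0.26096174] 17.4667
scene 2307 angle 43.41496665760827 resid 0.004735920494040894
side 1535 angle 42.893745803286386 resid 0.0036610889053588797
[-17.9132072   -2.14714997  13.74698235] 0.010952044634299185
```

View pics/side1.png

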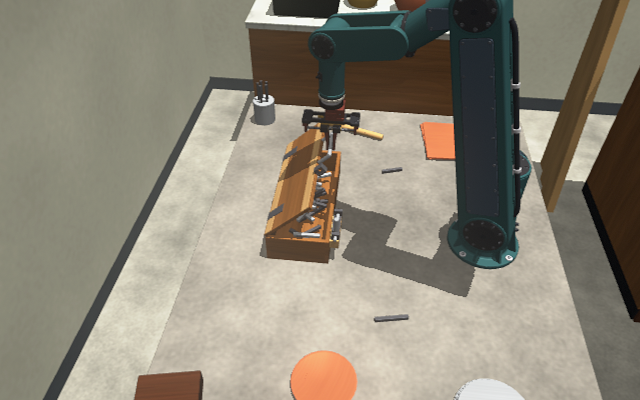

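The side view shows the lid up with the gripper holding the bar near (332,150), and the punches, dish and hammer where they were. The 22 N radial preload says my hinge x is about 4 mm too far back. I'll relieve that and measure the angle robustly.

```bash
cat >> h.py <<'E'
def lidangle():
    for n in ["scene","side"]:
        c=capture(n); P=cloud(c,np.ones((400,640),bool))
        L=P[(P[:,0]>.5)&(P[:,0]<.72)&(((P[:,1]>-.03)&(P[:,1]<.15))|((P[:,1]>-.30)&(P[:,1]<-.2)))&(P[:,2]>.12)&(P[:,2]<.3)]
        best=None;g=np.random.default_rng(0)
        for _ in range(300):
            a=L[g.choice(len(L),3,False)];m=np.cross(a[1]-a[0],a[2]-a[0]);l=np.linalg.norm(m)
            if l<1e-4: continue
            k=abs((L-a[0])@(m/l))<.003
            if best is None or k.sum()>best.sum(): best=k
        I=L[best];m=np.linalg.svd(I-I.mean(0),full_matrices=False)[2][2];m*=np.sign(m[2]);o=I.mean(0)
        # x where top plane, offset 6 mm down, meets hinge height .106
        hx=o[0]+((o-m*.006)[2]-.106)*m[2]/m[0]-.006*m[0]
        print(n,len(I),"/",len(L),"angle",np.degrees(np.arctan2(m[0],m[2])),"normal",m.round(3),"hinge x",hx,"rms",((I-o)@m).std())
E
python3 - <<'E'
from h import *
servo_line([.5293,-.115,.2602],[1,0,0,0],rate=.05); sleep(.3)
print(current_position(),current_force(),current_finger_gap(),current_clock())
lidangle()
E
```

```text
[ 0.52778095 -0.11491885  0.26022397] [-7.93552257 -2.06421153  3.28606522] 0.011376955048239686 18.6167
scene 3083 / 5091 angle 43.248823372908426 normal [0.685 0.002 0.728] hinge x 0.7065151494811769 rms 0.001653429971645558
side 1755 / 2067 angle 43.37994672392687 normal [0.687 0.001 0.727] hinge x 0.7063005583375362 rms 0.0014090574080591767
```

Run:
```python
from h import *
servo_line([.5335,-.115,.2660],[1,0,0,0],rate=.05); sleep(.3)
print(current_position(),current_force(),current_finger_gap(),current_clock())
lidangle()
c=capture("wrist"); cv2.imwrite("pics/w4.png",c["image"])
```

```text
[ 0.53313926 -0.11492928  0.26592255] [-5.00074652 -1.51507728  2.91395754] 0.011034308775607207 19.3083
scene 3067 / 5101 angle 45.47108612379398 normal [0.713 0.004 0.701] hinge x 0.7043658232359296 rms 0.0016275778851174698
side 1697 / 1995 angle 45.17533762870513 normal [ 0.709 -0.     0.705] hinge x 0.7061853176016297 rms 0.0013710736178375363
```

View pics/w4.png

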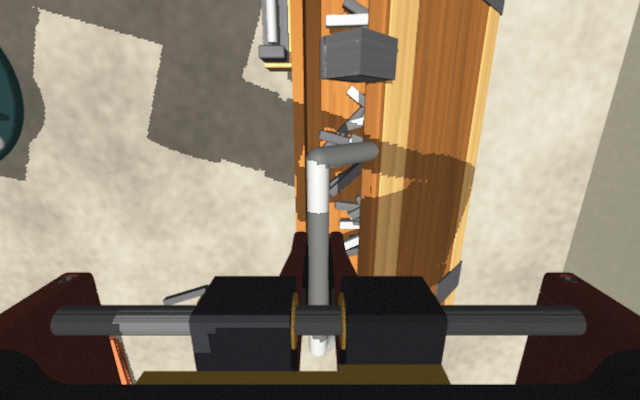

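The lid measures 45.2 to 45.5 degrees from two cameras, and the bar is firmly between the pads at about (318,250). I'll check that it is steady and hand in.

Run:
```python
from h import *
sleep(1.); print(current_position(),current_force(),current_finger_gap(),abs(current_qvel()).max(),current_clock()); lidangle(); close_job()
```

```text
[ 0.53312961 -0.11491892  0.26590831] [-5.02626937 -0.63390719  2.05988051] 0.011210704623631192 0.002570226475451191 20.4583
scene 3061 / 5098 angle 45.151810719422706 normal [0.709 0.001 0.705] hinge x 0.7044602604756481 rms 0.0016301239523503536
side 1688 / 1997 angle 45.074463398272336 normal [0.708 0.    0.706] hinge x 0.7068285314824728 rms 0.0013866239136156014
the job is handed in; nothing more can be done
```

The bolt is fully drawn, and the lid is held open at 45 degrees with the gripper still closed on the bar. I handed the job in at about 20.5 s.

- **Bolt:** It moved 53 mm and then stopped hard. A second, harder push did not move it further, and the camera put the knob at y = 0.108 m, agreeing with the arm.
- **Lid:** Just before handing in, the scene camera read 45.15 degrees and the side camera 45.07. After a further second of holding, the arm had not moved, the finger gap was steady at 11 mm, and the force on the tool was about 5 N.
- **What disagreed:** The first lift ended at about 43 degrees with roughly 22 N on the tool. The bar had probably slid about 5 mm towards the fingertips during the swing. I moved the gripper to relieve the force and corrected the angle.
- **Other things:** I sent no motion near the hammer, the copper dish or the two loose punches. They looked unmoved in the pictures, but I did not measure them.

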